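# Slide rules back in the drawer by length

### The arm

A 6-joint arm with a two-finger parallel gripper is mounted at the origin on the work surface. World frame = base frame: x ahead of the robot, y to its left, z up, the work surface at z = 0. Lengths are in mm, angles in rad, forces in N, time in s.
With the tool pointing down it reaches from about 300 to 775 mm from the base axis. Payload 14.6 kg.
Tool frame: the origin (TCP) lies on the front face of the gripper's body, between the roots of the fingers; the fingertips stand 97 mm ahead of it and the grasp point (between the pads) lies 78 mm ahead of it; z points along the fingers, y is the line along which they close (so a half turn about z gives the same grasp; the last joint's range is limited). The gripper opens to 94 mm and grips with 3 to 60 N. Pads are 16 mm wide; open, the fingers measure 119 mm over their backs; the gripper's body (75 mm by 177 mm) begins 78 mm behind the grasp point.
Start: joints at [-1.273, 0.3, 1.521, -0, 1.321, -0.067], TCP at [196.212, -513.8, 302.646] pointing down, gripper open.
Joint ranges: [-3.03, 3.03], [-0.79, 2.21], [0.23, 2.52], [-1.04, 4.18], [0, 3.07], [-2.55, 2.55]. Speed limits (rad/s): [2.22, 2.22, 2.57, 3.14, 3.14, 3.14].

### API

Orientations are given as [roll, pitch, yaw] about the fixed x, y, z axes, in that order (R = Rz(yaw) Ry(pitch) Rx(roll)).
In Python, from cell import * gives the robot as it stands.
- The arm moves only by the tool carry_out, never from a script. Its arguments are lists of equal length, an entry for each row: "slide": the shift along the world's x, y, z scaled (see below), a list of three; "dr": the turn, a rotation vector about the world's x, y, z scaled (see below), a list of three; "gripper": the opening in per cent of the stroke, from 0 (shut) to 100 (fully open). A call has 1 to 10 rows; each row is the pose to reach, as a shift and turn from the pose commanded when the call began, turning the shorter way round; what a row does not reach only later rows make up. The controller multiplies each number of a shift by 0.25 m and each number of a turn by 360 degrees. A row lasts 1/12 s, in which the tool goes at most 41.7 mm and 7.16 degrees, less where a joint would pass 70% of its speed; a pose out of reach is approached as far as the arm can. A call with a number of a shift or a turn outside -1 to 1 is refused whole. A call with a gripper value outside its range is refused whole. The fingers move at their own pace and stop on an object; "newtons" is the grip in N (left out, the last holds). Time passes only in rows, so rows that repeat a pose let the fingers close. It gives the time, the measured TCP pose, the force, the opening and the grip force at its end, in the units of the state.
- read_state(): the state, without advancing time (a new reading comes with each control period).
- camera(name): name is "scene" or "side" or "wrist"; returns the picture (384x512x3 uint8, red, green, blue); there is no depth.
- camera_model(name): a dict with "vfov" (degrees; the focal length in pixels is half the picture's height over the tangent of half this angle, whatever the lens; pixels are square), "cx", "cy" (the principal point, pixels), "R" (3x3) and "t" (3): a world point X has camera coordinates R X + t. Camera axes: x right, y down, z forward; pixel columns grow to the right and rows downward; lengths in mm; the calibration is good to about 2 mm. A picture is of the moment at which its call begins: read the wrist's pose just before it. camera_model takes no time and is no camera call; for the wrist camera it gives the pose at the moment of the call.
- sign_off(): hands the job in; it is judged then, once.
The state is a dict: "clock": time; "joints": joint angles; "qd": joint speeds; "effort": joint torques, N m; "eef_pos": TCP position; "eef_rot": TCP orientation; "wrist_force": force on the tool from outside, world axes, zero at the start; "moment": the same for the moment, N m; "finger_gap": finger opening in mm; "finger_force": force on a finger pad.
Only numpy, scipy, OpenCV 4.12 (cv2) and the standard library are available. Lean on these libraries where they do the work, as an engineer would, in place of code of your own. Each camera call takes 0.05 s, during which the arm holds its last target. There are 200 camera calls.

### The job

Put the four loose slide rules from the bench back into the four empty grooves of the open drawer, one to a groove, so that their lengths step down from the long rule already lying at one end of the drawer: the longest of the four beside it, then the next, and the shortest last, beside the compass. Lay each rule flat and face up along its groove with its middle over the middle of the finger trough, setting it down rather than dropping it, and leave the long rule and the compass where they lie.

Things in the scene. Friction and masses are not known exactly. Their poses are not given: they have to be found in the camera images.
- rule_210: Ivory-white slide rule, longest of the four loose rules: bar 210 x 28 x 10 mm, 25 to 90 g, lying face up on the bench. A clear cursor frame (24 mm long, 32 wide, top 13 mm above the underside) is fixed to it 63 mm from the middle towards +x; grip across the 28 mm at the middle. Origin: centre of the underside; x along the length, y across, z up.
- rule_180: Ivory-white slide rule, second longest of the four loose rules: bar 180 x 28 x 10 mm, 25 to 90 g, lying face up on the bench. A clear cursor frame (24 mm long, 32 wide, top 13 mm above the underside) is fixed to it 54 mm from the middle towards +x; grip across the 28 mm at the middle. Origin: centre of the underside; x along the length, y across, z up.
- rule_150: Ivory-white slide rule, third longest of the four loose rules: bar 150 x 28 x 10 mm, 25 to 90 g, lying face up on the bench. A clear cursor frame (24 mm long, 32 wide, top 13 mm above the underside) is fixed to it 45 mm from the middle towards +x; grip across the 28 mm at the middle. Origin: centre of the underside; x along the length, y across, z up.
- rule_120: Ivory-white slide rule, shortest of the four loose rules: bar 120 x 28 x 10 mm, 25 to 90 g, lying face up on the bench. A clear cursor frame (24 mm long, 32 wide, top 13 mm above the underside) is fixed to it 36 mm from the middle towards +x; grip across the 28 mm at the middle. Origin: centre of the underside; x along the length, y across, z up.
- groove_a: One of four alike walnut grooves side by side (62 mm apart) in the open drawer; which place it has varies. Fixed; 284 mm long, 50 mm clear between ridges 6 mm high that stop 38 mm either side of its middle, leaving a finger trough across the drawer. Origin: middle of its flat floor, 22 mm above the bench; x along, y across, z up. Drawer walls rise 26 to 33 mm above the floor.
- groove_b: One of four alike walnut grooves side by side (62 mm apart) in the open drawer; which place it has varies. Fixed; 284 mm long, 50 mm clear between ridges 6 mm high that stop 38 mm either side of its middle, leaving a finger trough across the drawer. Origin: middle of its flat floor, 22 mm above the bench; x along, y across, z up. Drawer walls rise 26 to 33 mm above the floor.
- groove_c: One of four alike walnut grooves side by side (62 mm apart) in the open drawer; which place it has varies. Fixed; 284 mm long, 50 mm clear between ridges 6 mm high that stop 38 mm either side of its middle, leaving a finger trough across the drawer. Origin: middle of its flat floor, 22 mm above the bench; x along, y across, z up. Drawer walls rise 26 to 33 mm above the floor.
- groove_d: One of four alike walnut grooves side by side (62 mm apart) in the open drawer; which place it has varies. Fixed; 284 mm long, 50 mm clear between ridges 6 mm high that stop 38 mm either side of its middle, leaving a finger trough across the drawer. Origin: middle of its flat floor, 22 mm above the bench; x along, y across, z up. Drawer walls rise 26 to 33 mm above the floor.
- long_rule: Slide rule of the same make, 270 mm long, 28 mm wide, 10 mm thick, already lying loose in the bay at one end of the row of grooves (left or right end, varies). It stays there, 58 mm from the nearest groove's middle. The chest the drawer comes out of is 90 mm tall, from 156 mm beyond the middles. Origin: centre of the underside; x along the length, y across, z up.
- compass: Chrome drafting compass, closed, about 165 mm long, 20 to 30 mm wide and 10 mm high, lying loose in the bay at the other end of the row of grooves, 58 mm from the middle of the nearest one. It stays there. Origin: near the middle of its length, on the underside; x along its length towards the points.
Not all that is in view belongs to the job. What is shaped like the rule_210 but pink is not meant.

How it is judged (in metres and radians):
At the end, for the whole second after the job is handed in: In the order long rule, 210, 180, 150, 120, compass, each rule rests face up and still on the floor of its own groove: middle within 16 mm of the groove's middle, underside within 4 mm of the floor, within 0.2 rad of its direction. Long rule moved under 12 mm, compass under 15 mm ((horizontal distance between rule_210 and groove_a below 0.016 m or horizontal distance between rule_210 and groove_b below 0.016 m or horizontal distance between rule_210 and groove_c below 0.016 m or horizontal distance between rule_210 and groove_d below 0.016 m) and horizontal distance between rule_210 and long_rule between 0.028 and 0.089 m and height (world z) of rule_210 between 0.018 and 0.026 m and angle between the x axis of each of rule_210, rule_180, rule_150, rule_120 and the x axis of groove_a, either way round below 0.2 rad and angle between each of rule_210, rule_180, rule_150, rule_120's own z axis and vertical below 0.06 rad and linear speed of each of rule_210, rule_180, rule_150, rule_120 below 0.02 m/s and angular speed of each of rule_210, rule_180, rule_150, rule_120 below 0.2 rad/s and (horizontal distance between rule_180 and groove_a below 0.016 m or horizontal distance between rule_180 and groove_b below 0.016 m or horizontal distance between rule_180 and groove_c below 0.016 m or horizontal distance between rule_180 and groove_d below 0.016 m) and horizontal distance between rule_180 and long_rule between 0.09 and 0.151 m and height (world z) of rule_180 between 0.018 and 0.026 m and (horizontal distance between rule_150 and groove_a below 0.016 m or horizontal distance between rule_150 and groove_b below 0.016 m or horizontal distance between rule_150 and groove_c below 0.016 m or horizontal distance between rule_150 and groove_d below 0.016 m) and horizontal distance between rule_150 and long_rule between 0.152 and 0.213 m and height (world z) of rule_150 between 0.018 and 0.026 m and (horizontal distance between rule_120 and groove_a below 0.016 m or horizontal distance between rule_120 and groove_b below 0.016 m or horizontal distance between rule_120 and groove_c below 0.016 m or horizontal distance between rule_120 and groove_d below 0.016 m) and horizontal distance between rule_120 and long_rule between 0.214 and 0.275 m and height (world z) of rule_120 between 0.018 and 0.026 m and distance of long_rule from where it was at the start of the episode below 0.012 m and distance of compass from where it was at the start of the episode below 0.015 m); the robot touches nothing.
It fails at once if the long rule or the compass in the drawer is pushed out of its place (more than 12 or 15 mm) (distance of long_rule from where it was at the start of the episode above 0.012 m or distance of compass from where it was at the start of the episode above 0.015 m).
It fails at once if a rule is dropped into a groove (moves faster than 0.6 m/s just above the groove floors, as after a fall of 20 mm or more) ((linear speed of rule_210 above 0.6 m/s and height (world z) of rule_210 between 0.016 and 0.034 m) or (linear speed of rule_180 above 0.6 m/s and height (world z) of rule_180 between 0.016 and 0.034 m) or (linear speed of rule_150 above 0.6 m/s and height (world z) of rule_150 between 0.016 and 0.034 m) or (linear speed of rule_120 above 0.6 m/s and height (world z) of rule_120 between 0.016 and 0.034 m)).
It also fails if it takes over 115 s, if anything falls off the work surface, if the arm or the gripper's body presses on something with over 40 N, if the wrist force passes 120 N, or if a joint passes its speed limit or range.

## Working session

There is one attempt and no reset: what is moved stays moved. The work goes in short steps, Python scripts to look and compute and a tool call to move; the robot and the scene stay as the last step left them, time stands still between calls to the robot, and variables do not carry over. Pictures are saved under pics/ and viewed, at most 14 in all, crops included, and the job is handed in when it is done.

Besides the shell and the picture viewer there is one more tool, called after "Request:" as name(argument=value, ...) on one line, values as JSON. carry_out: Moves the arm, as the interface text tells. Its arguments: {"type":"object","properties":{"slide":{"type":"array","items":{"type":"array","items":{"type":"number","minimum":-1,"maximum":1}}},"dr":{"type":"array","items":{"type":"array","items":{"type":"number","minimum":-1,"maximum":1}}},"gripper":{"type":"array","items":{"type":"number"}},"newtons":{"type":"number"}},"required":["slide","dr","gripper"]}

```bash
ls; mkdir -p pics
python3 - <<'E'
from cell import *
import cv2,json
s=read_state();print(s)
for n in("scene","side"):
    cv2.imwrite(f"pics/{n}0.png",cv2.cvtColor(camera(n),cv2.COLOR_RGB2BGR));print(n,camera_model(n))
E
```

```text
pics
{'clock': 0.0, 'joints': array([-1.27263168e+00,  3.00455461e-01,  1.52161986e+00,  1.20653058e-05,
        1.32069272e+00, -6.65943459e-02]), 'qd': array([-0.0003887 , -0.00026426, -0.00094822, -0.00041053, -0.00051706,
        0.00077778]), 'effort': array([ 7.77313089e-04, -5.31810236e+01, -3.52733588e+01,  7.08359038e-02,
        2.43939750e-02, -1.45498775e-04]), 'eef_pos': array([ 196.15232023, -513.65829789,  302.0784365 ]), 'eef_rot': array([-3.14042065e+00, -8.98770426e-05,  3.64755952e-01]), 'wrist_force': array([ 0.39991388, -0.03385686,  0.50560373]), 'moment': array([ 0.0182845 ,  0.01634661, -0.01348628]), 'finger_force': 0.0, 'finger_gap': 93.80474673394178}
scene {'vfov': 49.20194912604286, 'cx': 256.27258887766953, 'cy': 191.91514928288237, 'R': array([[ 0.48901144,  0.87218779, -0.01250115],
       [ 0.67762324, -0.388871  , -0.62418434],
       [-0.5492673 ,  0.29676221, -0.78117708]]), 't': array([-179.49508846, -267.7065389 , 1349.07154255])}
side {'vfov': 53.07879835182775, 'cx': 253.45271564098783, 'cy': 190.89434032114573, 'R': array([[-0.94011636, -0.34037325, -0.01809098],
       [-0.23338127,  0.68146987, -0.6936368 ],
       [ 0.24842387, -0.6478772 , -0.72009771]]), 't': array([ 370.49719578,  134.23519046, 1090.34294077])}
```

View pics/scene0.png

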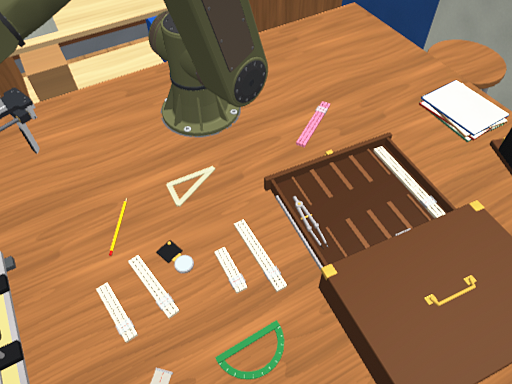

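View pics/side0.png

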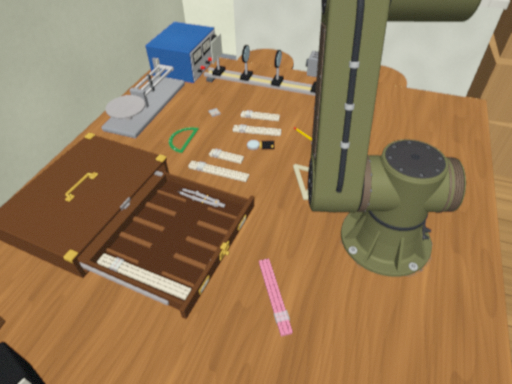

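Candidates in the scene view: white rules at (117,312), (153,286), (231,269) and (260,254). Things that could be mistaken for them are the pink rule (313,123), which is excluded, the long rule in the drawer (410,180), the eraser (160,376), the triangle (190,185) and the protractor (250,352). I choose the four white bars on the bench and tell them apart by length.

```bash
cat > h.py <<'E'
from cell import *
import cv2, numpy as np
def K(m):
    f=192/np.tan(np.radians(m["vfov"])/2); return np.array([[f,0,m["cx"]],[0,f,m["cy"]],[0,0,1]])
def plane_H(m,z):  # world (x,y) on plane z -> pixel
    R,t=m["R"],m["t"]; return K(m)@np.c_[R[:,0],R[:,1],R[:,2]*z+t]
def rect(img,m,z,x0,y0,w,h,s):  # rectified: col = (x-x0)*s, row=(y-y0)*s
    A=np.array([[1/s,0,x0],[0,1/s,y0],[0,0,1]])
    return cv2.warpPerspective(img,plane_H(m,z)@A,(int(w*s),int(h*s)),flags=cv2.INTER_LINEAR|cv2.WARP_INVERSE_MAP)
def bars(r,x0,y0,s,lo=150,sat=60):
    hsv=cv2.cvtColor(r,cv2.COLOR_RGB2HSV)
    k=cv2.inRange(hsv,(0,0,lo),(180,sat,255)); k=cv2.morphologyEx(k,cv2.MORPH_CLOSE,np.ones((int(5*s),)*2,np.uint8))
    out=[]
    for c in cv2.findContours(k,cv2.RETR_EXTERNAL,cv2.CHAIN_APPROX_NONE)[0]:
        if cv2.contourArea(c)<1500*s*s: continue
        (cx,cy),(a,b),_=q=cv2.minAreaRect(c); p=cv2.boxPoints(q)
        e=max((p[1]-p[0],p[2]-p[1]),key=np.linalg.norm)
        out.append((cx/s+x0,cy/s+y0,max(a,b)/s,min(a,b)/s,np.degrees(np.arctan2(e[1],e[0]))%180))
    return out
E
python3 - <<'E'
from h import *
for n in("scene","side"):
    im=camera(n);m=camera_model(n)
    H=np.linalg.inv(plane_H(m,28))
    P=[(313,123),(410,180),(117,312),(310,220),(328,152)] if n=="scene" else [(275,295),(145,275)]
    print(cv2.perspectiveTransform(np.float32(P)[:,None],H)[:,0].round())
    r=rect(im,m,10,100,-650,800,1300,2)
    print(n);[print(np.round(b,1)) for b in bars(r,100,-650,2)]
    cv2.imwrite(f"pics/rect_{n}.png",cv2.cvtColor(rect(im,m,28,200,-100,600,500,1.3),cv2.COLOR_RGB2BGR))
E
```

```text
[[ 262.  255.]
 [ 576.  352.]
 [ 546. -441.]
 [ 552.   49.]
 [ 383.  224.]]
scene
[559.5 362.9 273.5  39.5 176.5]
[536.3  55.  160.4  31.1 177.8]
[ 561.  -100.2  212.    34.5    0. ]
[ 564.5 -180.2  122.    33.5    0. ]
[ 292.8 -146.8  140.3   88.9   87.9]
[ 497.6 -269.    46.3   45.   178.3]
[ 512.9 -351.8  183.    33.     9.5]
[ 532.  -443.5  153.6   32.8    6.6]
[[234. 286.]
 [566. 343.]]
side
[621.2 374.5 281.   10.5 175.4]
[583.9 336.3 279.8  37.3 176.2]
[552.4  34.3 152.2  33.7 170.5]
[557.  -98.8 212.   43.5   0. ]
[ 560.4 -176.9  123.    44.   178.1]
[ 269.7 -144.7  159.3   46.6  117.7]
[ 493.  -263.2   55.6   45.    99.5]
[ 507.8 -346.5  180.4   48.     6.8]
[ 706.9 -402.9   46.    36.9  136.5]
[ 528.5 -441.7  151.5   49.6    7.7]
```

View pics/rect_scene.png

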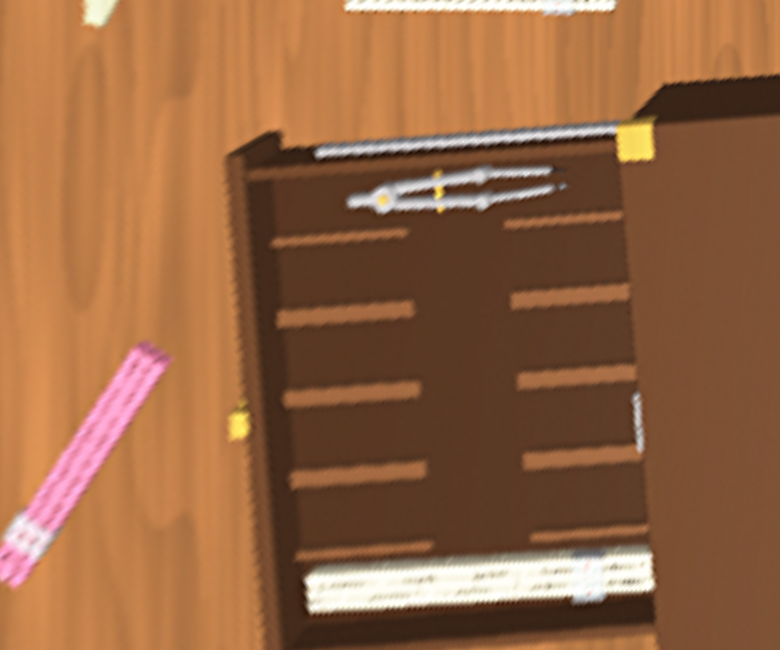

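View pics/rect_side.png

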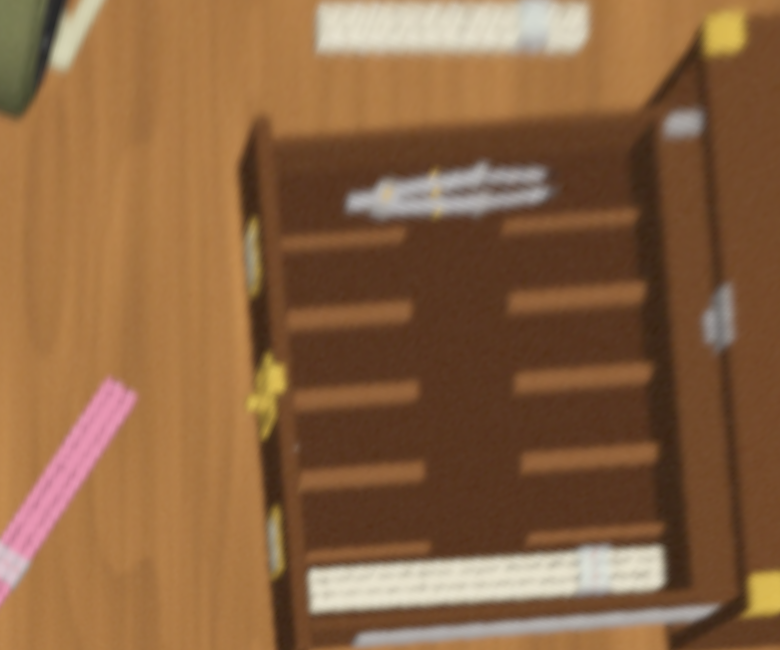

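Rectified at z = 28 (1.3 px/mm, origin 200,-100), the ridge gaps are centred at (455,229), (462,305), (468,385), (475,466) and (481,541). The grooves run at about -4.6°. The compass (y≈50) is at the low-y end and the long rule (y≈350) at the high-y end.

Groove targets:

| Rule | Target x, y (mm) |
|---|---|
| 210 | 567.6, 289 |
| 180 | 562.7, 227 |
| 150 | 558, 165.5 |
| 120 | 553, 104 |

First I move above rule_210 (559,-99.5).

Request:
carry_out(slide=[[0.726, 0.828, 0], [0.726, 0.828, 0], [0.726, 0.828, 0], [0.726, 0.828, 0], [0.726, 0.828, 0], [0.726, 0.828, 0], [0.726, 0.828, 0], [0.726, 0.828, 0]], dr=[[0, 0, -0.029], [0, 0, -0.029], [0, 0, -0.029], [0, 0, -0.029], [0, 0, -0.029], [0, 0, -0.029], [0, 0, -0.029], [0, 0, -0.029]], gripper=[60, 60, 60, 60, 60, 60, 60, 60], newtons=20)

```text
clock: 0.87
eef_pos: [380.0, -303.6, 302.7]
eef_rot: [-3.141, -0.001, 0.187]
wrist_force: [0.3, -0.3, -0.1]
finger_gap: 56.2
finger_force: 0.0
```

Request:
carry_out(slide=[[0.726, 0.828, 0], [0.726, 0.828, 0], [0.726, 0.828, 0], [0.726, 0.828, 0], [0.726, 0.828, 0], [0.726, 0.828, 0], [0.726, 0.828, 0], [0.726, 0.828, 0], [0.726, 0.828, 0], [0.726, 0.828, 0]], dr=[[0, 0, -0.029], [0, 0, -0.029], [0, 0, -0.029], [0, 0, -0.029], [0, 0, -0.029], [0, 0, -0.029], [0, 0, -0.029], [0, 0, -0.029], [0, 0, -0.029], [0, 0, -0.029]], gripper=[60, 60, 60, 60, 60, 60, 60, 60, 60, 60])

```text
clock: 1.7
eef_pos: [558.8, -100.5, 302.3]
eef_rot: [3.142, 0.001, 0.0]
wrist_force: [-0.3, 0.0, 0.6]
finger_gap: 56.3
finger_force: 0.0
```

Run:
```python
from h import *
s=read_state();print(s["clock"],s["eef_pos"],s["eef_rot"],s["finger_gap"])
m=camera_model("wrist");im=camera("wrist");cv2.imwrite("pics/w1.png",cv2.cvtColor(im,cv2.COLOR_RGB2BGR))
for b in bars(rect(im,m,10,300,-350,500,450,2),300,-350,2): print(np.round(b,1))
```

```text
1.7 [ 558.82895088 -100.52527639  302.34571137] [3.14151983e+00 7.03997587e-04 1.66871723e-04] 56.27855544982023
[540.6  55.1 162.8  31.6 178.2]
[559.  -98.8 208.   32.5   0. ]
[ 563. -179.  119.   33.    0.]
[ 496.2 -265.8   44.5   44.5    0. ]
[ 513.5 -333.8  176.    32.5    0. ]
```

View pics/w1.png

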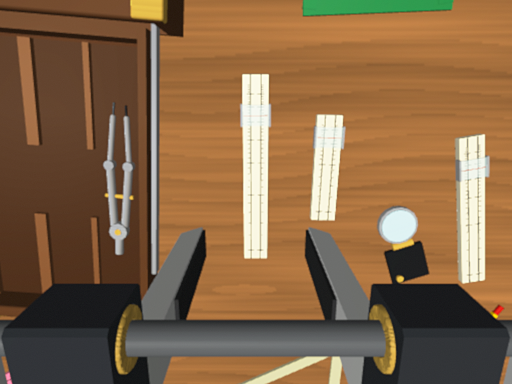

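The wrist view shows the white rule_210 centred at column 256 (rows 75 to 258), with its cursor at row 115, so it is the right one. Rule_120 is at (326,167) and rule_180 at (471,210). Descending.

Request:
carry_out(slide=[[0, 0.004, -0.16], [0, 0.004, -0.32], [0, 0.004, -0.48], [0, 0.004, -0.62], [0, 0.004, -0.72], [0, 0.004, -0.78], [0, 0.004, -0.81], [0, 0.004, -0.81], [0, 0.004, -0.81]], dr=[[0, 0, 0], [0, 0, 0], [0, 0, 0], [0, 0, 0], [0, 0, 0], [0, 0, 0], [0, 0, 0], [0, 0, 0], [0, 0, 0]], gripper=[60, 60, 60, 60, 60, 60, 60, 60, 60])

```text
clock: 2.5
eef_pos: [559.3, -99.6, 101.1]
eef_rot: [3.141, -0.001, -0.001]
wrist_force: [-0.8, -0.5, -0.4]
finger_gap: 56.5
finger_force: 0.0
```

Request:
carry_out(slide=[[0, 0, 0], [0, 0, 0], [0, 0, 0], [0, 0, 0], [0, 0, 0], [0, 0, 0], [0, 0, 0], [0, 0, 0]], dr=[[0, 0, 0], [0, 0, 0], [0, 0, 0], [0, 0, 0], [0, 0, 0], [0, 0, 0], [0, 0, 0], [0, 0, 0]], gripper=[0, 0, 0, 0, 0, 0, 0, 0])

```text
clock: 3.17
eef_pos: [559.4, -98.8, 100.6]
eef_rot: [3.141, -0.0, 0.0]
wrist_force: [-0.5, -0.2, 5.8]
finger_gap: 27.8
finger_force: 20.0
```

Request:
carry_out(slide=[[0, 0, 0.08], [0, 0, 0.2], [0, 0, 0.32], [0, 0, 0.4], [0.008, 0.15, 0.4], [0.016, 0.3, 0.4], [0.016, 0.45, 0.4], [0.016, 0.6, 0.4], [0.016, 0.7, 0.4], [0.016, 0.776, 0.4]], dr=[[0, 0, 0], [0, 0, 0], [0, 0, 0], [0, 0, 0], [0, 0, 0], [0, 0, 0], [0, 0, -0.006], [0, 0, -0.0064], [0, 0, -0.0064], [0, 0, -0.0064]], gripper=[0, 0, 0, 0, 0, 0, 0, 0, 0, 0])

```text
clock: 4.0
eef_pos: [562.8, 97.7, 199.9]
eef_rot: [-3.141, 0.0, -0.038]
wrist_force: [0.3, -0.8, -0.6]
finger_gap: 27.6
finger_force: 20.0
```

Request:
carry_out(slide=[[0.004, 0.14, 0], [0.008, 0.28, 0], [0.012, 0.42, 0], [0.016, 0.56, 0], [0.018, 0.68, 0], [0.018, 0.75, 0], [0.018, 0.776, 0], [0.018, 0.776, 0], [0.018, 0.776, 0], [0.018, 0.776, 0]], dr=[[0, 0, -0.002], [0, 0, -0.003], [0, 0, -0.005], [0, 0, -0.0064], [0, 0, -0.0064], [0, 0, -0.0064], [0, 0, -0.0064], [0, 0, -0.0064], [0, 0, -0.0064], [0, 0, -0.0064]], gripper=[0, 0, 0, 0, 0, 0, 0, 0, 0, 0])

```text
clock: 4.83
eef_pos: [567.9, 287.9, 200.1]
eef_rot: [3.141, 0.0, -0.081]
wrist_force: [-0.5, -0.1, -0.3]
finger_gap: 27.7
finger_force: 20.0
```

Run:
```python
from h import *
s=read_state();print(s["clock"],s["eef_pos"],s["eef_rot"],s["finger_gap"],s["wrist_force"])
cv2.imwrite("pics/w2.png",cv2.cvtColor(camera("wrist"),cv2.COLOR_RGB2BGR))
```

```text
4.8333 [567.91377094 287.90396505 200.06477229] [ 3.14129078e+00  2.73981595e-04 -8.12341709e-02] 27.68063773291768 [-0.54241462 -0.08027072 -0.25988342]
```

View pics/w2.png

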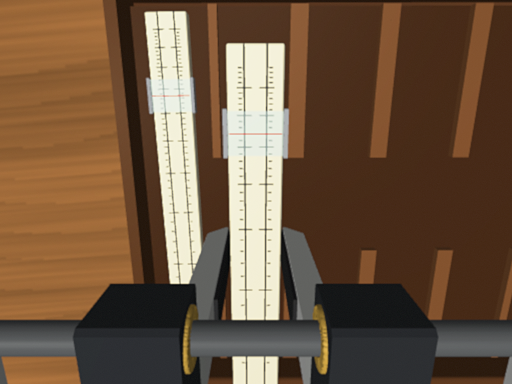

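The wrist view shows rule_210 (column 256) centred between the ridges at columns 214 and 300, with the long rule to its left. Lowering.

Request:
carry_out(slide=[[0, 0, -0.1], [0, 0, -0.2], [0, 0, -0.26], [0, 0, -0.29], [0, 0, -0.3], [0, 0, -0.308], [0, 0, -0.312], [0, 0, -0.312], [0, 0, -0.312]], dr=[[0, 0, 0], [0, 0, 0], [0, 0, 0], [0, 0, 0], [0, 0, 0], [0, 0, 0], [0, 0, 0], [0, 0, 0], [0, 0, 0]], gripper=[0, 0, 0, 0, 0, 0, 0, 0, 0])

```text
clock: 5.63
eef_pos: [568.0, 289.3, 123.0]
eef_rot: [-3.141, -0.001, -0.08]
wrist_force: [-0.5, -0.9, -0.8]
finger_gap: 27.5
finger_force: 20.0
```

Request:
carry_out(slide=[[0, 0, 0], [0, 0, 0], [0, 0, 0], [0, 0, 0], [0, 0, 0]], dr=[[0, 0, 0], [0, 0, 0], [0, 0, 0], [0, 0, 0], [0, 0, 0]], gripper=[40, 40, 40, 40, 40])

```text
clock: 6.05
eef_pos: [567.7, 289.2, 122.2]
eef_rot: [-3.142, -0.0, -0.08]
wrist_force: [0.3, 0.4, 0.4]
finger_gap: 37.6
finger_force: 0.0
```

Request:
carry_out(slide=[[0, 0, 0.08], [0, 0, 0.2], [0, 0, 0.32], [0, 0, 0.44], [0, -0.1, 0.56], [0, -0.25, 0.6], [0, -0.4, 0.6], [-0.01, -0.55, 0.6], [-0.01, -0.7, 0.6], [-0.01, -0.85, 0.6]], dr=[[0, 0, 0], [0, 0, 0], [0, 0, 0], [0, 0, 0], [0, 0, 0], [0, 0, 0], [0, 0, 0], [0, 0, 0], [0, 0, 0], [0, 0, 0]], gripper=[40, 40, 40, 40, 40, 40, 40, 40, 40, 40])

```text
clock: 6.88
eef_pos: [564.8, 75.0, 272.4]
eef_rot: [-3.142, -0.0, -0.08]
wrist_force: [1.4, -0.6, 0.8]
finger_gap: 37.8
finger_force: 0.0
```

Request:
carry_out(slide=[[0, -0.16, 0], [0, -0.32, 0], [0, -0.48, 0], [0, -0.64, 0], [0, -0.8, 0], [0, -0.92, 0], [0, -1, 0], [0, -1, 0], [0, -1, 0], [0, -1, 0]], dr=[[0, 0, 0], [0, 0, 0], [0, 0, 0], [0, 0, 0], [0, 0, 0], [0, 0, 0], [0, 0, 0], [0, 0, 0], [0, 0, 0], [0, 0, 0]], gripper=[60, 60, 60, 60, 60, 60, 60, 60, 60, 60])

```text
clock: 7.72
eef_pos: [565.2, -172.6, 272.1]
eef_rot: [-3.141, 0.0, -0.08]
wrist_force: [-0.4, 1.1, 0.3]
finger_gap: 56.2
finger_force: 0.0
```

```bash
cat >> h.py <<'E'
def pose(c,x0,y0,s):  # contour -> centre, length, axis angle
    vx,vy,_,_=cv2.fitLine(c,cv2.DIST_L2,0,.01,.01).ravel(); p=c[:,0].astype(float)
    if vx<0: vx,vy=-vx,-vy
    u=np.array([vx,vy]);v=np.array([-vy,vx]);a,b=p@u,p@v
    q=u*(a.max()+a.min())/2+v*(b.max()+b.min())/2
    return q[0]/s+x0,q[1]/s+y0,np.ptp(a)/s,np.ptp(b)/s,np.degrees(np.arctan2(vy,vx))
def look(x0,y0,w,h,z=10,s=3,cam="wrist"):
    m=camera_model(cam);im=camera(cam);r=rect(im,m,z,x0,y0,w,h,s)
    k=cv2.inRange(cv2.cvtColor(r,cv2.COLOR_RGB2HSV),(0,0,150),(180,60,255))
    k=cv2.morphologyEx(k,cv2.MORPH_CLOSE,np.ones((15,15),np.uint8))
    for c in cv2.findContours(k,cv2.RETR_EXTERNAL,cv2.CHAIN_APPROX_NONE)[0]:
        if cv2.contourArea(c)>1500*s*s: print(np.round(pose(c,x0,y0,s),1))
    return im
E
python3 - <<'E'
from h import *
s=read_state();print(s["clock"],s["eef_pos"],s["eef_rot"],s["finger_gap"])
look(350,-550,400,550)
E
```

```text
7.7167 [ 565.23643414 -172.56395296  272.0885248 ] [-3.14135612e+00  1.73083778e-04 -7.96946161e-02] 56.16636048378003
[ 562.3 -178.9  119.4   32.7   -0.9]
[ 512.4 -351.5  178.2   34.6   10.5]
[ 529.  -430.3  150.2   14.4    7.5]
```

Request:
carry_out(slide=[[-0.011, -0.023, 0], [-0.011, -0.023, -0.12], [-0.011, -0.023, -0.28], [-0.011, -0.023, -0.44], [-0.011, -0.023, -0.58], [-0.011, -0.023, -0.65], [-0.011, -0.023, -0.688], [-0.011, -0.023, -0.688], [-0.011, -0.023, -0.688]], dr=[[0, 0, 0.01], [0, 0, 0.01], [0, 0, 0.01], [0, 0, 0.01], [0, 0, 0.01], [0, 0, 0.01], [0, 0, 0.01], [0, 0, 0.01], [0, 0, 0.01]], gripper=[60, 60, 60, 60, 60, 60, 60, 60, 60])

```text
clock: 8.52
eef_pos: [563.0, -178.4, 100.8]
eef_rot: [3.141, -0.001, -0.016]
wrist_force: [-0.2, 0.1, 0.5]
finger_gap: 56.6
finger_force: 0.0
```

Request:
carry_out(slide=[[0, 0, 0], [0, 0, 0], [0, 0, 0], [0, 0, 0], [0, 0, 0], [0, 0, 0], [0, 0, 0], [0, 0, 0]], dr=[[0, 0, 0], [0, 0, 0], [0, 0, 0], [0, 0, 0], [0, 0, 0], [0, 0, 0], [0, 0, 0], [0, 0, 0]], gripper=[0, 0, 0, 0, 0, 0, 0, 0])

```text
clock: 9.18
eef_pos: [562.6, -179.1, 100.5]
eef_rot: [3.141, -0.0, -0.017]
wrist_force: [-1.4, 0.6, 4.4]
finger_gap: 27.5
finger_force: 20.0
```

Request:
carry_out(slide=[[0, 0, 0.08], [0, 0, 0.2], [0, 0, 0.32], [0, 0, 0.4], [-0.008, 0.1, 0.4], [-0.016, 0.22, 0.4], [-0.02, 0.34, 0.4], [-0.02, 0.46, 0.4], [-0.02, 0.56, 0.4], [-0.02, 0.6, 0.4]], dr=[[0, 0, 0], [0, 0, 0], [0, 0, 0], [0, 0, 0], [0, 0, 0], [0, 0, 0], [0, 0, -0.005], [0, 0, -0.01], [0, 0, -0.01], [0, 0, -0.01]], gripper=[0, 0, 0, 0, 0, 0, 0, 0, 0, 0])

```text
clock: 10.02
eef_pos: [557.2, -26.4, 200.0]
eef_rot: [-3.141, 0.0, -0.078]
wrist_force: [-0.7, 0.2, -0.5]
finger_gap: 27.6
finger_force: 20.0
```

Request:
carry_out(slide=[[-0.004, 0.14, 0], [-0.008, 0.28, 0], [-0.012, 0.4, 0], [-0.018, 0.5, 0], [-0.018, 0.531, 0], [-0.018, 0.531, 0], [-0.018, 0.531, 0], [-0.018, 0.531, 0]], dr=[[0, 0, 0], [0, 0, 0], [0, 0, 0], [0, 0, 0], [0, 0, 0], [0, 0, 0], [0, 0, 0], [0, 0, 0]], gripper=[0, 0, 0, 0, 0, 0, 0, 0])

```text
clock: 10.68
eef_pos: [553.2, 102.3, 200.1]
eef_rot: [3.141, 0.0, -0.081]
wrist_force: [-0.1, -0.5, 0.4]
finger_gap: 28.0
finger_force: 20.0
```

Run:
```python
from h import *
s=read_state();print(s["clock"],s["eef_pos"],s["eef_rot"],s["finger_gap"],s["wrist_force"])
cv2.imwrite("pics/w3.png",cv2.cvtColor(camera("wrist"),cv2.COLOR_RGB2BGR))
```

```text
10.6833 [553.18171159 102.29783859 200.05207342] [ 3.14134631e+00  9.46943840e-05 -8.11366566e-02] 28.013122137649937 [-0.13108673 -0.51311113  0.39717553]
```

View pics/w3.png

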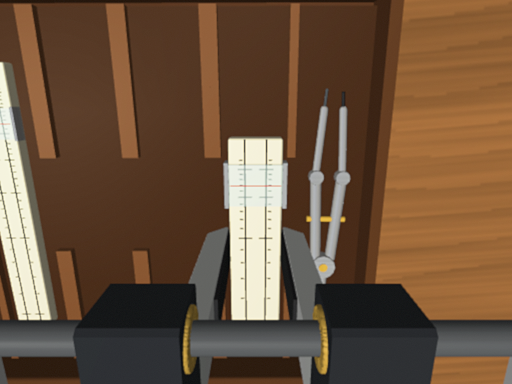

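Rule_120 (column 256) is centred between the ridges at columns 209 and 293. The compass, with its edge near column 310, is about 40 mm away, so I lower and open only a little.

Request:
carry_out(slide=[[0, 0, -0.1], [0, 0, -0.2], [0, 0, -0.26], [0, 0, -0.29], [0, 0, -0.3], [0, 0, -0.308], [0, 0, -0.312], [0, 0, -0.312], [0, 0, -0.312]], dr=[[0, 0, 0], [0, 0, 0], [0, 0, 0], [0, 0, 0], [0, 0, 0], [0, 0, 0], [0, 0, 0], [0, 0, 0], [0, 0, 0]], gripper=[0, 0, 0, 0, 0, 0, 0, 0, 0])

```text
clock: 11.48
eef_pos: [553.2, 103.7, 122.9]
eef_rot: [-3.141, -0.001, -0.08]
wrist_force: [1.0, 0.1, 0.0]
finger_gap: 27.6
finger_force: 20.0
```

Request:
carry_out(slide=[[0, 0, 0], [0, 0, 0], [0, 0, 0], [0, 0, 0], [0, 0, 0]], dr=[[0, 0, 0], [0, 0, 0], [0, 0, 0], [0, 0, 0], [0, 0, 0]], gripper=[36, 36, 36, 36, 36])

```text
clock: 11.9
eef_pos: [553.0, 103.7, 122.2]
eef_rot: [-3.142, -0.0, -0.08]
wrist_force: [0.8, -0.9, -0.5]
finger_gap: 34.0
finger_force: 0.0
```

Request:
carry_out(slide=[[0, 0, 0.08], [0, 0, 0.2], [0, 0, 0.32], [0, 0, 0.44], [0, -0.1, 0.56], [0, -0.25, 0.6], [0, -0.4, 0.6], [0, -0.55, 0.6], [0, -0.7, 0.6], [0, -0.85, 0.6]], dr=[[0, 0, 0], [0, 0, 0], [0, 0, 0], [0, 0, 0], [0, 0, 0], [0, 0, 0], [0, 0, 0], [0, 0, 0], [0, 0, 0], [0, 0, 0]], gripper=[36, 36, 36, 36, 36, 36, 36, 36, 36, 36])

```text
clock: 12.73
eef_pos: [552.6, -110.5, 272.4]
eef_rot: [3.142, -0.0, -0.08]
wrist_force: [1.2, 0.2, -0.6]
finger_gap: 33.7
finger_force: 0.0
```

Request:
carry_out(slide=[[-0.03, -0.16, 0], [-0.06, -0.32, 0], [-0.09, -0.48, 0], [-0.12, -0.64, 0], [-0.14, -0.8, 0], [-0.162, -0.9, 0], [-0.162, -0.964, 0], [-0.162, -0.964, 0], [-0.162, -0.964, 0], [-0.162, -0.964, 0]], dr=[[0, 0, 0.01], [0, 0, 0.02], [0, 0, 0.03], [0, 0, 0.036], [0, 0, 0.036], [0, 0, 0.036], [0, 0, 0.036], [0, 0, 0.036], [0, 0, 0.036], [0, 0, 0.036]], gripper=[60, 60, 60, 60, 60, 60, 60, 60, 60, 60])

```text
clock: 13.57
eef_pos: [512.6, -348.9, 272.0]
eef_rot: [-3.141, 0.0, 0.147]
wrist_force: [0.5, 0.9, 0.4]
finger_gap: 56.1
finger_force: 0.0
```

Run:
```python
from h import *
s=read_state();print(s["clock"],s["eef_pos"],s["eef_rot"],s["finger_gap"])
look(300,-600,500,400)
```

```text
13.5667 [ 512.64876478 -348.89954452  272.0431802 ] [-3.14118087e+00  1.72463898e-04  1.46773849e-01] 56.054153454929725
[ 495.3 -268.4   44.6   44.3  -86.6]
[ 510.6 -351.7  179.1   32.6   10.3]
[ 529.7 -443.8  149.3   33.1    7.7]
```

Request:
carry_out(slide=[[-0.007, -0.008, 0], [-0.007, -0.008, -0.12], [-0.007, -0.008, -0.28], [-0.007, -0.008, -0.44], [-0.007, -0.008, -0.58], [-0.007, -0.008, -0.65], [-0.007, -0.008, -0.688], [-0.007, -0.008, -0.688], [-0.007, -0.008, -0.688]], dr=[[0, 0, 0.005], [0, 0, 0.005], [0, 0, 0.005], [0, 0, 0.005], [0, 0, 0.005], [0, 0, 0.005], [0, 0, 0.005], [0, 0, 0.005], [0, 0, 0.005]], gripper=[60, 60, 60, 60, 60, 60, 60, 60, 60])

```text
clock: 14.37
eef_pos: [511.3, -351.3, 100.9]
eef_rot: [3.141, -0.001, 0.179]
wrist_force: [-0.7, -0.5, 0.9]
finger_gap: 55.9
finger_force: 0.0
```

Request:
carry_out(slide=[[0, 0, 0], [0, 0, 0], [0, 0, 0], [0, 0, 0], [0, 0, 0], [0, 0, 0], [0, 0, 0], [0, 0, 0]], dr=[[0, 0, 0], [0, 0, 0], [0, 0, 0], [0, 0, 0], [0, 0, 0], [0, 0, 0], [0, 0, 0], [0, 0, 0]], gripper=[0, 0, 0, 0, 0, 0, 0, 0])

```text
clock: 15.03
eef_pos: [510.8, -351.8, 100.4]
eef_rot: [3.141, -0.0, 0.178]
wrist_force: [-1.5, 1.0, 4.5]
finger_gap: 27.9
finger_force: 20.0
```

Request:
carry_out(slide=[[0, 0, 0.08], [0, 0, 0.2], [0, 0, 0.32], [0, 0, 0.4], [0.01, 0.1, 0.4], [0.02, 0.22, 0.4], [0.03, 0.34, 0.4], [0.04, 0.46, 0.4], [0.052, 0.56, 0.4], [0.052, 0.6, 0.4]], dr=[[0, 0, 0], [0, 0, 0], [0, 0, 0], [0, 0, 0], [0, 0, 0], [0, 0, -0.005], [0, 0, -0.01], [0, 0, -0.01], [0, 0, -0.01], [0, 0, -0.01]], gripper=[0, 0, 0, 0, 0, 0, 0, 0, 0, 0])

```text
clock: 15.87
eef_pos: [523.9, -199.1, 200.0]
eef_rot: [-3.141, 0.0, 0.117]
wrist_force: [-0.3, -0.2, -1.1]
finger_gap: 27.3
finger_force: 20.0
```

Request:
carry_out(slide=[[0.01, 0.12, 0], [0.02, 0.24, 0], [0.03, 0.36, 0], [0.04, 0.48, 0], [0.05, 0.6, 0], [0.06, 0.72, 0], [0.07, 0.82, 0], [0.08, 0.9, 0]], dr=[[0, 0, -0.005], [0, 0, -0.01], [0, 0, -0.015], [0, 0, -0.02], [0, 0, -0.025], [0, 0, -0.031], [0, 0, -0.031], [0, 0, -0.031]], gripper=[0, 0, 0, 0, 0, 0, 0, 0])

```text
clock: 16.53
eef_pos: [543.7, 24.6, 200.0]
eef_rot: [3.142, 0.0, -0.08]
wrist_force: [0.6, -0.7, -0.9]
finger_gap: 27.4
finger_force: 20.0
```

Request:
carry_out(slide=[[0.01, 0.12, 0], [0.02, 0.24, 0], [0.03, 0.36, 0], [0.04, 0.48, 0], [0.05, 0.6, 0], [0.06, 0.7, 0], [0.076, 0.78, 0], [0.076, 0.816, 0], [0.076, 0.816, 0], [0.076, 0.816, 0]], dr=[[0, 0, 0], [0, 0, 0], [0, 0, 0], [0, 0, 0], [0, 0, 0], [0, 0, 0], [0, 0, 0], [0, 0, 0], [0, 0, 0], [0, 0, 0]], gripper=[0, 0, 0, 0, 0, 0, 0, 0, 0, 0])

```text
clock: 17.37
eef_pos: [562.7, 226.5, 199.8]
eef_rot: [3.141, 0.001, -0.08]
wrist_force: [0.3, 0.5, -0.8]
finger_gap: 27.6
finger_force: 20.0
```

Run:
```python
from h import *
s=read_state();print(s["clock"],s["eef_pos"],s["eef_rot"],s["finger_gap"],s["wrist_force"])
cv2.imwrite("pics/w4.png",cv2.cvtColor(camera("wrist"),cv2.COLOR_RGB2BGR))
```

```text
17.3667 [562.67275814 226.45032297 199.80489806] [ 3.14112776e+00  5.41083757e-04 -7.99688756e-02] 27.55518080006297 [ 0.33831232  0.54699629 -0.81701974]
```

View pics/w4.png

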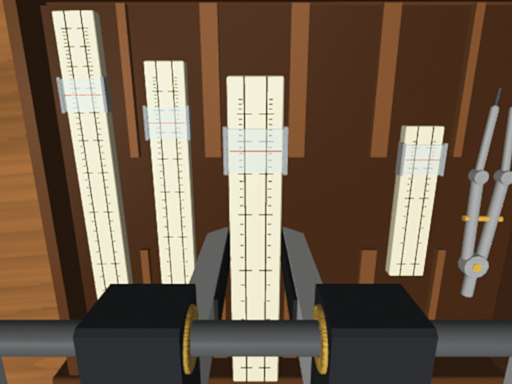

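Rule_180 is centred between the ridges at columns 209 and 300. Rule_210 (172) and rule_120 (415, mid-row about 200) are seated, and the trough middle is at about row 203. Lowering.

Request:
carry_out(slide=[[0, 0, -0.1], [0, 0, -0.2], [0, 0, -0.26], [0, 0, -0.29], [0, 0, -0.3], [0, 0, -0.308], [0, 0, -0.312], [0, 0, -0.312], [0, 0, -0.312]], dr=[[0, 0, 0], [0, 0, 0], [0, 0, 0], [0, 0, 0], [0, 0, 0], [0, 0, 0], [0, 0, 0], [0, 0, 0], [0, 0, 0]], gripper=[0, 0, 0, 0, 0, 0, 0, 0, 0])

```text
clock: 18.17
eef_pos: [563.0, 227.2, 123.0]
eef_rot: [-3.141, -0.001, -0.08]
wrist_force: [-0.2, -0.5, -0.3]
finger_gap: 27.6
finger_force: 20.0
```

Request:
carry_out(slide=[[0, 0, 0], [0, 0, 0], [0, 0, 0], [0, 0, 0], [0, 0, 0]], dr=[[0, 0, 0], [0, 0, 0], [0, 0, 0], [0, 0, 0], [0, 0, 0]], gripper=[38, 38, 38, 38, 38])

```text
clock: 18.58
eef_pos: [562.7, 227.2, 122.2]
eef_rot: [-3.142, -0.0, -0.08]
wrist_force: [-0.4, 0.9, -0.5]
finger_gap: 35.7
finger_force: 0.0
```

Request:
carry_out(slide=[[0, 0, 0.08], [0, 0, 0.2], [0, 0, 0.32], [0, 0, 0.44], [0, -0.1, 0.56], [0, -0.25, 0.6], [0, -0.4, 0.6], [0, -0.55, 0.6], [0, -0.7, 0.6], [0, -0.85, 0.6]], dr=[[0, 0, 0], [0, 0, 0], [0, 0, 0], [0, 0, 0], [0, 0, 0], [0, 0, 0], [0, 0, 0], [0, 0, 0], [0, 0, 0], [0, 0, 0]], gripper=[38, 38, 38, 38, 38, 38, 38, 38, 38, 38])

```text
clock: 19.42
eef_pos: [562.4, 13.0, 272.4]
eef_rot: [-3.142, -0.0, -0.08]
wrist_force: [0.7, -0.2, -0.5]
finger_gap: 35.7
finger_force: 0.0
```

Request:
carry_out(slide=[[-0.01, -0.14, 0], [-0.02, -0.3, 0], [-0.03, -0.46, 0], [-0.04, -0.6, 0], [-0.05, -0.75, 0], [-0.066, -0.917, 0], [-0.066, -0.917, 0]], dr=[[0, 0, 0.01], [0, 0, 0.02], [0, 0, 0.03], [0, 0, 0.034], [0, 0, 0.034], [0, 0, 0.034], [0, 0, 0.034]], gripper=[60, 60, 60, 60, 60, 60, 60])

```text
clock: 20.0
eef_pos: [545.0, -220.3, 272.0]
eef_rot: [3.141, 0.0, 0.129]
wrist_force: [-0.5, -0.0, -0.6]
finger_gap: 56.3
finger_force: 0.0
```

Request:
carry_out(slide=[[-0.01, -0.14, 0], [-0.02, -0.3, 0], [-0.03, -0.46, 0], [-0.04, -0.6, 0], [-0.05, -0.75, 0], [-0.06, -0.86, 0], [-0.066, -0.917, 0], [-0.066, -0.917, 0], [-0.066, -0.917, 0], [-0.066, -0.917, 0]], dr=[[0, 0, 0], [0, 0, 0], [0, 0, 0], [0, 0, 0], [0, 0, 0], [0, 0, 0], [0, 0, 0], [0, 0, 0], [0, 0, 0], [0, 0, 0]], gripper=[60, 60, 60, 60, 60, 60, 60, 60, 60, 60])

```text
clock: 20.83
eef_pos: [530.1, -442.8, 272.1]
eef_rot: [-3.141, 0.0, 0.134]
wrist_force: [-0.1, 0.3, -0.5]
finger_gap: 56.0
finger_force: 0.0
```

Run:
```python
from h import *
s=read_state();print(s["clock"],s["eef_pos"],s["eef_rot"],s["finger_gap"])
look(300,-600,500,400)
```

```text
20.8333 [ 530.06504624 -442.77232328  272.09559817] [-3.14121021e+00  6.13161019e-05  1.34267595e-01] 56.01369966510412
[ 495.3 -269.1   45.1   45.   -45.8]
[ 529.9 -443.5  149.2   32.7    7.7]
```

Commanded is (529.7,-443.8) with yaw 7.65°, which matches the rule. Going straight down.

Request:
carry_out(slide=[[0, 0, -0.12], [0, 0, -0.28], [0, 0, -0.44], [0, 0, -0.58], [0, 0, -0.65], [0, 0, -0.688], [0, 0, -0.688], [0, 0, -0.688]], dr=[[0, 0, 0], [0, 0, 0], [0, 0, 0], [0, 0, 0], [0, 0, 0], [0, 0, 0], [0, 0, 0], [0, 0, 0]], gripper=[60, 60, 60, 60, 60, 60, 60, 60])

```text
clock: 21.55
eef_pos: [530.4, -443.3, 101.2]
eef_rot: [3.141, -0.001, 0.135]
wrist_force: [0.1, 0.4, 0.7]
finger_gap: 56.3
finger_force: 0.0
```

Request:
carry_out(slide=[[0, 0, 0], [0, 0, 0], [0, 0, 0], [0, 0, 0], [0, 0, 0], [0, 0, 0], [0, 0, 0], [0, 0, 0]], dr=[[0, 0, 0], [0, 0, 0], [0, 0, 0], [0, 0, 0], [0, 0, 0], [0, 0, 0], [0, 0, 0], [0, 0, 0]], gripper=[0, 0, 0, 0, 0, 0, 0, 0])

```text
clock: 22.22
eef_pos: [529.8, -443.9, 100.5]
eef_rot: [3.141, -0.0, 0.134]
wrist_force: [-0.7, 0.8, 2.4]
finger_gap: 27.4
finger_force: 20.0
```

Request:
carry_out(slide=[[0, 0, 0.08], [0, 0, 0.2], [0, 0, 0.32], [0, 0, 0.4], [0.01, 0.1, 0.4], [0.02, 0.22, 0.4], [0.03, 0.34, 0.4], [0.03, 0.46, 0.4], [0.03, 0.56, 0.4], [0.03, 0.6, 0.4]], dr=[[0, 0, 0], [0, 0, 0], [0, 0, 0], [0, 0, 0], [0, 0, 0], [0, 0, -0.005], [0, 0, -0.01], [0, 0, -0.01], [0, 0, -0.01], [0, 0, -0.01]], gripper=[0, 0, 0, 0, 0, 0, 0, 0, 0, 0])

```text
clock: 23.05
eef_pos: [537.3, -291.0, 200.1]
eef_rot: [-3.141, 0.0, 0.073]
wrist_force: [0.3, 0.2, -0.5]
finger_gap: 27.7
finger_force: 20.0
```

Request:
carry_out(slide=[[0.01, 0.12, 0], [0.02, 0.24, 0], [0.03, 0.36, 0], [0.04, 0.48, 0], [0.04, 0.6, 0], [0.04, 0.72, 0], [0.04, 0.84, 0], [0.04, 0.92, 0]], dr=[[0, 0, -0.005], [0, 0, -0.01], [0, 0, -0.015], [0, 0, -0.02], [0, 0, -0.024], [0, 0, -0.024], [0, 0, -0.024], [0, 0, -0.024]], gripper=[0, 0, 0, 0, 0, 0, 0, 0])

```text
clock: 23.72
eef_pos: [547.2, -62.0, 200.1]
eef_rot: [-3.141, 0.0, -0.079]
wrist_force: [-0.8, 1.2, -0.2]
finger_gap: 28.0
finger_force: 20.0
```

Request:
carry_out(slide=[[0.01, 0.13, 0], [0.02, 0.26, 0], [0.03, 0.4, 0], [0.04, 0.54, 0], [0.043, 0.68, 0], [0.043, 0.8, 0], [0.043, 0.88, 0], [0.043, 0.917, 0], [0.043, 0.917, 0], [0.043, 0.917, 0]], dr=[[0, 0, 0], [0, 0, 0], [0, 0, 0], [0, 0, 0], [0, 0, 0], [0, 0, 0], [0, 0, 0], [0, 0, 0], [0, 0, 0], [0, 0, 0]], gripper=[0, 0, 0, 0, 0, 0, 0, 0, 0, 0])

```text
clock: 24.55
eef_pos: [558.1, 164.7, 200.0]
eef_rot: [3.141, 0.0, -0.08]
wrist_force: [0.7, -0.7, -0.0]
finger_gap: 27.8
finger_force: 20.0
```

Run:
```python
from h import *
s=read_state();print(s["clock"],s["eef_pos"],s["eef_rot"],s["finger_gap"],s["wrist_force"])
cv2.imwrite("pics/w5.png",cv2.cvtColor(camera("wrist"),cv2.COLOR_RGB2BGR))
```

```text
24.55 [558.13919449 164.68090563 199.9615452 ] [ 3.14126447e+00  2.12519983e-04 -8.00527568e-02] 27.813590916659884 [ 0.71219947 -0.7157133  -0.00589923]
```

View pics/w5.png

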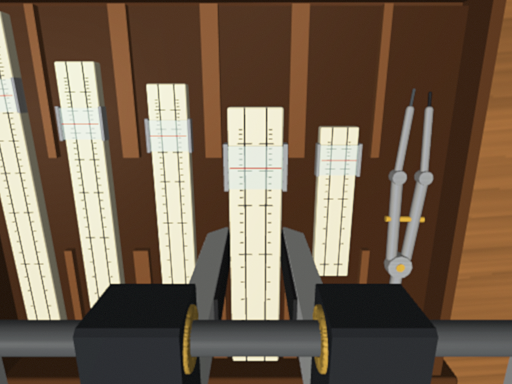

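The last empty groove lies directly under rule_150 (column 256, ridges at 209 and 300), with the neighbours at columns 172 and 337. Lowering with a small opening.

Request:
carry_out(slide=[[0, 0, -0.1], [0, 0, -0.2], [0, 0, -0.26], [0, 0, -0.29], [0, 0, -0.3], [0, 0, -0.308], [0, 0, -0.312], [0, 0, -0.312], [0, 0, -0.312]], dr=[[0, 0, 0], [0, 0, 0], [0, 0, 0], [0, 0, 0], [0, 0, 0], [0, 0, 0], [0, 0, 0], [0, 0, 0], [0, 0, 0]], gripper=[0, 0, 0, 0, 0, 0, 0, 0, 0])

```text
clock: 25.35
eef_pos: [558.3, 165.4, 122.9]
eef_rot: [-3.141, -0.001, -0.08]
wrist_force: [0.0, -0.8, -1.4]
finger_gap: 27.7
finger_force: 20.0
```

Request:
carry_out(slide=[[0, 0, 0], [0, 0, 0], [0, 0, 0], [0, 0, 0], [0, 0, 0]], dr=[[0, 0, 0], [0, 0, 0], [0, 0, 0], [0, 0, 0], [0, 0, 0]], gripper=[36, 36, 36, 36, 36])

```text
clock: 25.77
eef_pos: [558.0, 165.5, 122.2]
eef_rot: [-3.142, -0.0, -0.08]
wrist_force: [0.7, 0.0, -0.4]
finger_gap: 33.9
finger_force: 0.0
```

Request:
carry_out(slide=[[0, 0, 0.08], [0, 0, 0.2], [0, 0, 0.32], [0, 0, 0.44], [0, 0, 0.56], [-0.1, -0.1, 0.68], [-0.15, -0.25, 0.74], [-0.15, -0.35, 0.74], [-0.15, -0.35, 0.74], [-0.15, -0.35, 0.74]], dr=[[0, 0, 0], [0, 0, 0], [0, 0, 0], [0, 0, 0], [0, 0, 0], [0, 0, 0], [0, 0, 0], [0, 0, 0], [0, 0, 0], [0, 0, 0]], gripper=[36, 36, 36, 36, 36, 36, 36, 36, 36, 36])

```text
clock: 26.6
eef_pos: [520.4, 77.0, 307.7]
eef_rot: [-3.141, -0.001, -0.082]
wrist_force: [0.4, 0.7, 0.1]
finger_gap: 33.9
finger_force: 0.0
```

Run:
```python
from h import *
s=read_state();print(s["clock"],s["eef_pos"],s["finger_gap"],s["wrist_force"])
for c in("wrist","scene"):
    print(c);im=look(380,20,330,370,z=32,cam=c)
    cv2.imwrite(f"pics/end_{c}.png",cv2.cvtColor(im,cv2.COLOR_RGB2BGR))
```

```text
26.6 [520.40614215  76.98266388 307.6544096 ] 33.878058265644654 [0.36230217 0.74422879 0.1260263 ]
wrist
[528.4 343.5 183.4  32.2  -8.3]
[566.9 291.5 209.4  32.1  -4.2]
[562.4 229.2 179.5  32.   -4.2]
[557.9 167.1 150.   31.9  -4.2]
[552.8 105.2 119.8  31.7  -4.5]
scene
[570.5 344.3 266.5  38.5  -3.5]
[569.2 288.8 214.6  38.4  -4.5]
[564.7 226.5 184.5  38.   -4.6]
[560.6 165.3 155.3  37.3  -5. ]
[555.1 104.  125.2  35.5  -4.8]
[547.9  46.2 156.7  30.6  -6.5]
```

View pics/end_wrist.png

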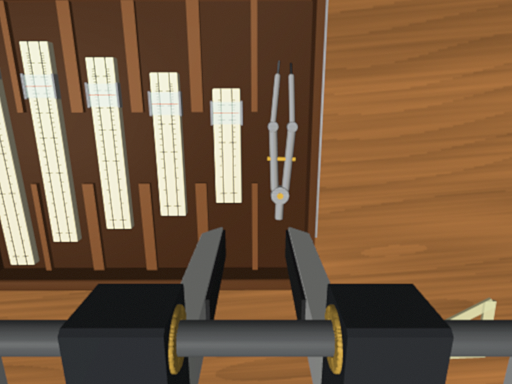

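View pics/end_scene.png

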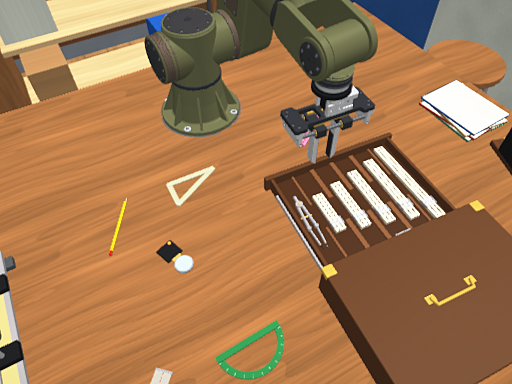

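The four rules lie in order in their grooves, at about (567,290), (563,228), (559,166) and (554,105), all at about -4.5°. Each is within a few mm of its target, and the arm is clear.

```bash
python3 -c "from cell import *; print(sign_off())"
```

```text
the job is handed in; nothing more can be done
None
```

I placed all four rules in order (210, 180, 150, 120 from the long rule to the compass), each within a few mm of its groove's middle in the last pictures, and handed the job in at about 27 s; the hand-in returned no verdict.

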